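Sort loose hardware into the specimen-marked trays

TASK

Sort the five loose parts lying at the front of the bench (two hex bolts, two packing wedges and a ball bearing) into the three trays behind them: each part goes into the tray whose rear shelf carries a fastened specimen of the same kind. Set every part down flat on the floor of its tray, wholly inside the walls and not on top of another part; set it down rather than dropping it from a height, wedges and bearing the same way up as they lie now. Leave the pliers and the cup where they are.

Things in the scene. Friction and masses are not known exactly. Their poses are not given: they have to be found in the camera images.
- bolt_a_centre (a point): Bolt A: one of two alike loose steel hex bolts, lying, 48 mm long (x axis, head at -x), free to roll; head 20 mm wide, 17 mm high, shank 10 mm thick from x = -16 to 24 mm; grip across the shank here, pads up to 30 mm wide clear the head. Point: middle of its length, 6.5 mm above its underside at the start, z up then, y across.
- bolt_b_centre (a point): Bolt B: one of two alike loose steel hex bolts, lying, 48 mm long (x axis, head at -x), free to roll; head 20 mm wide, 17 mm high, shank 10 mm thick from x = -16 to 24 mm; grip across the shank here, pads up to 30 mm wide clear the head. Point: middle of its length, 6.5 mm above its underside at the start, z up then, y across.
- wedge_a_centre (a point): Wedge A: a loose light-grey moulded packing wedge, 55 mm long (x), up to 22 mm wide (y) and 14 mm high, its sides tapering to a narrower end, lying flat on the bench. This point: middle of length and width, 7 mm above its underside; z up.
- wedge_b_centre (a point): Wedge B: a loose light-grey moulded packing wedge, 60 mm long (x), up to 24 mm wide (y) and 12 mm high, its sides tapering to a narrower end, lying flat on the bench. This point: middle of length and width, 6 mm above its underside; z up.
- ball_bearing_centre (a point): The loose ball bearing: steel ring 52 mm in outer diameter, 15 mm high, lying flat on the bench; grip it across its outside. This point: its centre, 7.5 mm above its underside; z up.
- bolt_tray: Fixed dark steel tray with a hex bolt fastened on its rear shelf (three trays, alike but for this specimen). Origin on the bench under the middle of its well; x towards the shelf, away from the robot (turned up to 0.2 rad), z up. Well 124 (x) by 140 mm (y) inside, floor 3 mm above the bench, walls 3 mm thick, 18 mm high; shelf at x 65 to 124 mm. Two parts fit at y = +-35 mm, fingers closing along x.
- wedge_tray: Fixed dark steel tray with a packing wedge fastened on its rear shelf (three trays, alike but for this specimen). Origin on the bench under the middle of its well; x towards the shelf, away from the robot (turned up to 0.2 rad), z up. Well 124 (x) by 140 mm (y) inside, floor 3 mm above the bench, walls 3 mm thick, 18 mm high; shelf at x 65 to 124 mm. Two parts fit at y = +-35 mm, fingers closing along x.
- bearing_tray: Fixed dark steel tray with a ball bearing fastened on its rear shelf (three trays, alike but for this specimen). Origin on the bench under the middle of its well; x towards the shelf, away from the robot (turned up to 0.2 rad), z up. Well 124 (x) by 140 mm (y) inside, floor 3 mm above the bench, walls 3 mm thick, 18 mm high; shelf at x 65 to 124 mm. Two parts fit at y = +-35 mm, fingers closing along x.
- pliers: Bystander, to be left alone: loose grey pliers, 168 mm long (x) by 54 mm, 18 mm high, lying to the right of the loose parts. Origin: underside centre.
- cup: Bystander, to be left alone: loose plain steel cup, 68 mm across and 67 mm high, standing to the left of the loose parts. Origin: underside centre.
Mind the look-alikes: they are no part of the job. What is shaped like the part that bears wedge_b_centre but red or yellow is not meant.

How it is judged (in metres and radians):
At the end, for the whole second after the job is handed in: Each bolt, wedge and the bearing is in the well of the tray with its own kind of specimen: centre within 58 mm (tray x) and 66 mm (y) of the middle, at most 6 mm higher than flat on the tray floor, wedges and bearing level within 0.2 rad and right way up, all at rest (x of bolt_a_centre in the frame of bolt_tray between -0.058 and 0.058 m and y of bolt_a_centre in the frame of bolt_tray between -0.066 and 0.066 m and z of each of bolt_a_centre, bolt_b_centre in the frame of bolt_tray below 0.0155 m and linear speed of each of bolt_a, bolt_b, wedge_a, wedge_b, ball_bearing below 0.02 m/s and x of bolt_b_centre in the frame of bolt_tray between -0.058 and 0.058 m and y of bolt_b_centre in the frame of bolt_tray between -0.066 and 0.066 m and x of wedge_a_centre in the frame of wedge_tray between -0.058 and 0.058 m and y of wedge_a_centre in the frame of wedge_tray between -0.066 and 0.066 m and z of wedge_a_centre in the frame of wedge_tray below 0.016 m and angle between each of wedge_a_centre, wedge_b_centre, ball_bearing_centre's own z axis and vertical below 0.2 rad and x of wedge_b_centre in the frame of wedge_tray between -0.058 and 0.058 m and y of wedge_b_centre in the frame of wedge_tray between -0.066 and 0.066 m and z of wedge_b_centre in the frame of wedge_tray below 0.015 m and x of ball_bearing_centre in the frame of bearing_tray between -0.058 and 0.058 m and y of ball_bearing_centre in the frame of bearing_tray between -0.066 and 0.066 m and z of ball_bearing_centre in the frame of bearing_tray below 0.0165 m); the robot touches nothing.
It fails at once if a part is let go with its centre more than 80 mm above the bench ((height (world z) of bolt_a_centre above 0.08 m and contact force between the fingers and bolt_a below 0.01 N) or (height (world z) of bolt_b_centre above 0.08 m and contact force between the fingers and bolt_b below 0.01 N) or (height (world z) of wedge_a_centre above 0.08 m and contact force between the fingers and wedge_a below 0.01 N) or (height (world z) of wedge_b_centre above 0.08 m and contact force between the fingers and wedge_b below 0.01 N) or (height (world z) of ball_bearing_centre above 0.08 m and contact force between the fingers and ball_bearing below 0.01 N)).
It fails at once if the pliers or the cup are moved more than 20 mm (distance of any of pliers, cup from where it was at the start of the episode above 0.02 m).
It also fails if it takes over 131 s, if anything falls off the work surface, if the arm or the gripper's body presses on something with over 40 N, if the wrist force passes 120 N, or if a joint passes its speed limit or range.

ROBOT

A 6-joint arm with a two-finger parallel gripper is mounted at the origin on a cart in front of the work surface, level with it; the furniture and walls round the work are solid. World frame = base frame: x ahead of the robot, y to its left, z up, the work surface at z = 0. Lengths are in mm, angles in degrees, forces in N, time in s.
With the tool pointing down it reaches from about 350 to 850 mm from the base axis. Payload 8.1 kg.
Tool frame: the origin (TCP) lies between the finger pads; the fingertips stand 17 mm ahead of it and the grasp point (between the pads) lies 2 mm behind it; z points along the fingers, y is the line along which they close (so a half turn about z gives the same grasp; the last joint's range is limited). The gripper opens to 85 mm and grips with 20 to 120 N. Pads are 22 mm wide; open, the fingers measure 114 mm over their backs; the gripper's body (76 mm by 85 mm) begins 54 mm behind the grasp point. The pads swing forward as they close: fully open they stand 13 mm farther back than shut.
Start: joints at [-77.831, 7.471, 85.268, -0, 87.261, -4.893], TCP at [176.071, -573.589, 248.292] pointing down, gripper open.
Joint ranges: [-169.43, 169.43], [-51.17, 129.36], [1.28, 143.12], [-76.62, 256.62], [0, 156.53], [-152.29, 152.29]. Speed limits (degrees/s): [136.94, 136.94, 159.86, 180, 180, 180].

INTERFACE

Orientations are given as [roll, pitch, yaw] about the fixed x, y, z axes, in that order (R = Rz(yaw) Ry(pitch) Rx(roll)).
In Python, from bench import sense, snapshot, hand_in, trace, place_of gives the robot as it stands.
- The arm moves only by the shell command python3 -m handwheel 'ROWS' [FORCE]. ROWS is JSON, a list of rows, each a list of 7 numbers: the opening, from -1 (shut) to 1 (fully open), then the shift along the tool's x, y, z in cm, then the turn, a rotation vector about the tool's x, y, z in rad. A call has 1 to 12 rows; each row shifts and turns the commanded pose from where the row before left it, along the tool's axes as they then stand; what a row does not reach is not made up. A row lasts 1/12 s, in which the tool goes at most 41.7 mm and 7.16 degrees, less where a joint would pass 70% of its speed; a pose out of reach is approached as far as the arm can. A call with a gripper value outside its range is refused whole. The fingers move at their own pace and stop on an object; FORCE is the grip in N (left out, the last holds). Time passes only in rows, so rows that do not move let the fingers close. It gives the time, the measured TCP pose, the force, the opening and the grip force at its end, in the units of the state.
- sense(): the state, without advancing time (a new reading comes with each control period).
- snapshot(name): name is "scene" or "top" or "wrist"; returns a dict with "image" (384x512x3 uint8, red, green, blue), "intrinsics" (3x3 intrinsics, pixels), "R" (3x3) and "t" (3): a world point X has camera coordinates R X + t. Camera axes: x right, y down, z forward; pixel columns grow to the right and rows downward; lengths in mm; the calibration is good to about 2 mm. A picture is of the moment at which its call begins. There is no depth.
- hand_in(): hands the job in; it is judged then, once.
Trained networks look in a picture, given as the dict that the camera call returned (one of the last four; its "shot" number tells which), for a name from the list of things; names that differ only in an ending like _2 or _b are one class to them, and where a whole thing is asked for, a point or a joint stands for the part that bears it (a point fixed in the world has none). Each returns a list of dicts, best first, with "conf" (0 to 1); they miss things now and then, are a little off and sometimes report something else, mostly with a low value. They report only what shows in the picture. A call takes as long as a camera call. They do not tell look-alikes from the thing itself.
- trace(picture, query): "pixels" (384x512 bool, what is visible of it).
- place_of(picture, query): "location" ([x, y, z] in mm, in world coordinates, good to about 4 mm: a listed point, or the origin of a listed thing).
The state is a dict: "time": time; "joint_pos": joint angles; "qd": joint speeds; "joint_efforts": joint torques, N m; "tool_pos": TCP position; "tcp_rot": TCP orientation; "ft_force": force on the tool from outside, world axes, zero at the start; "wrist_torque": the same for the moment, N m; "finger_gap": finger opening in mm; "grip_force": force on a finger pad.
Only numpy, scipy, OpenCV 4.12 (cv2) and the standard library are available. Lean on these libraries where they do the work, as an engineer would, in place of code of your own. Each camera call takes 0.05 s, during which the arm holds its last target. There are 200 camera calls.

## Working session

There is one attempt and no reset: what is moved stays moved. The work goes in short steps, Python scripts to look and compute and a shell command to move; the robot and the scene stay as the last step left them, time stands still between calls to the robot, and variables do not carry over. Pictures are saved under pics/ and viewed, at most 17 in all, crops included, and the job is handed in when it is done.

```bash
mkdir -p pics; cat > h.py <<'E'
import numpy as np, cv2
from bench import *
def save(p,n,crop=None,s=1):
    im=p["image"][:,:,::-1]
    if crop: im=im[crop[1]:crop[3],crop[0]:crop[2]]
    cv2.imwrite("pics/"+n,cv2.resize(im,None,fx=s,fy=s,interpolation=cv2.INTER_CUBIC))
def proj(p,X):
    c=np.array(p["R"])@np.array(X,float)+np.array(p["t"]).ravel(); u=np.array(p["intrinsics"])@c; return u[:2]/u[2]
def ray(p,uv,z):
    R=np.array(p["R"]);t=np.array(p["t"]).ravel()
    d=R.T@np.linalg.inv(p["intrinsics"])@np.array([uv[0],uv[1],1.]);c=-R.T@t
    return c+d*(z-c[2])/d[2]
def tri(ps,uvs):
    A=np.zeros((3,3));b=np.zeros(3)
    for p,uv in zip(ps,uvs):
        R=np.array(p["R"]);d=R.T@np.linalg.inv(p["intrinsics"])@np.array([uv[0],uv[1],1.]);d/=np.linalg.norm(d)
        c=-R.T@np.array(p["t"]).ravel();P=np.eye(3)-np.outer(d,d);A+=P;b+=P@c
    return np.linalg.solve(A,b)
E
python3 - <<'E'
from h import *
a=snapshot("top");b=snapshot("scene")
save(a,"top.png",s=1.5);save(b,"scene.png",s=1.5)
for n in ["bolt_a_centre","wedge_a_centre","wedge_b_centre","ball_bearing_centre","bolt_tray","wedge_tray","bearing_tray","pliers","cup"]:
    for p in (a,b):
        print(n,[(np.round(d["location"]).tolist(),round(d["conf"],2),np.round(proj(p,d["location"])).tolist()) for d in place_of(p,n)])
s=sense();print(s["tool_pos"],s["tcp_rot"],s["time"])
E
```

```text
bolt_a_centre [([431.0, -132.0, 9.0], 0.5, [304.0, 222.0])]
bolt_a_centre [([436.0, -123.0, 6.0], 0.43, [298.0, 187.0])]
wedge_a_centre [([442.0, 142.0, 5.0], 0.52, [216.0, 221.0])]
wedge_a_centre [([438.0, 142.0, 2.0], 0.62, [224.0, 226.0])]
wedge_b_centre [([490.0, 341.0, 7.0], 0.61, [152.0, 207.0]), ([368.0, 339.0, 5.0], 0.58, [152.0, 246.0]), ([426.0, 260.0, 1.0], 0.49, [178.0, 227.0]), ([430.0, -129.0, 6.0], 0.21, [303.0, 222.0])]
wedge_b_centre [([425.0, 260.0, 6.0], 0.77, [188.0, 248.0]), ([370.0, 344.0, 4.0], 0.77, [168.0, 280.0]), ([488.0, 338.0, 4.0], 0.6, [150.0, 247.0]), ([630.0, -229.0, 1.0], 0.28, [284.0, 148.0])]
ball_bearing_centre [([449.0, -261.0, 7.0], 0.54, [345.0, 215.0]), ([426.0, 259.0, 3.0], 0.23, [178.0, 227.0])]
ball_bearing_centre []
bolt_tray [([623.0, 253.0, -3.0], 0.84, [181.0, 165.0])]
bolt_tray [([622.0, 256.0, -2.0], 0.8, [157.0, 206.0])]
wedge_tray [([617.0, -19.0, -0.0], 0.67, [266.0, 165.0])]
wedge_tray [([621.0, -15.0, 6.0], 0.85, [234.0, 170.0]), ([447.0, 18.0, 7.0], 0.41, [259.0, 204.0])]
bearing_tray [([631.0, -231.0, 1.0], 0.82, [333.0, 159.0])]
bearing_tray [([448.0, 16.0, 9.0], 0.65, [259.0, 203.0]), ([631.0, -229.0, -1.0], 0.64, [283.0, 148.0])]
pliers [([464.0, -426.0, -5.0], 0.96, [397.0, 210.0])]
pliers []
cup [([435.0, 444.0, -2.0], 0.88, [119.0, 225.0]), ([620.0, 257.0, -5.0], 0.56, [180.0, 166.0])]
cup [([433.0, 444.0, -1.0], 0.82, [118.0, 284.0]), ([435.0, -123.0, 9.0], 0.18, [298.0, 187.0])]
[ 176.06978445 -573.57547897  248.29786763] [1.79999818e+02 6.14508891e-04 1.70642841e+01] 1.0
```

View pics/top.png

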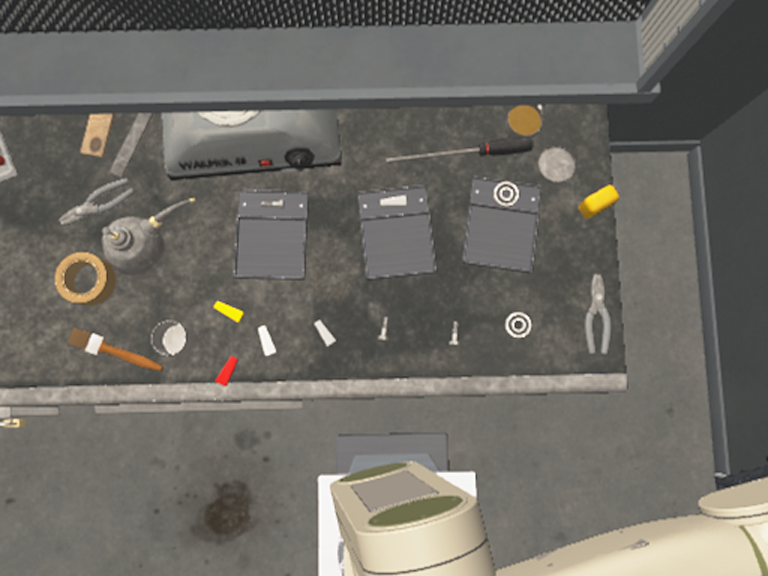

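View pics/scene.png

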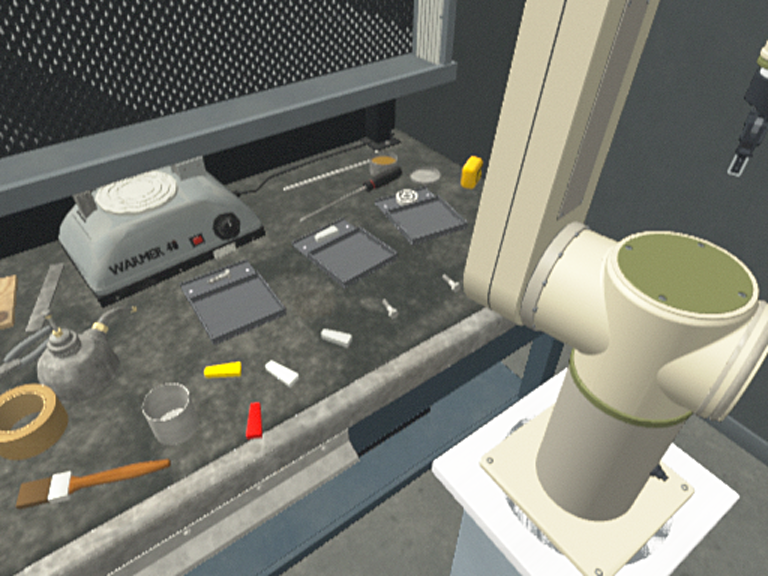

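The top view shows the bolt tray at (181,165), wedge tray (266,165) and bearing tray (333,159). 
- **Wedges:** candidates are light grey (178,227) and light grey (216,221), with look-alikes yellow (152,207) and red (152,246). I choose the two greys. 
- **Bolts:** (256,220) and (303,222). 
- **Bearing:** (345,215). 

The specimens on the shelves are not loose parts. Next I move above the right-hand parts for a close look.

```bash
python3 -m handwheel '[[1,0,0,0,0,0,-0.116],[1,0,0,0,0,0,-0.116],[1,0,0,0,0,0,-0.116],[1,0,0,0,0,0,-0.116],[1,0,0,0,0,0,-0.116],[1,0,0,0,0,0,-0.116],[1,0,0,0,0,0,-0.116],[1,0,0,0,0,0,-0.116],[1,0,0,0,0,0,-0.116],[1,0,0,0,0,0,-0.116],[1,0,0,0,0,0,-0.113]]' 60
python3 -m handwheel '[[1,3.11,2.03,0,0,0,0],[1,3.11,2.03,0,0,0,0],[1,3.11,2.03,0,0,0,0],[1,3.11,2.03,0,0,0,0],[1,3.11,2.03,0,0,0,0],[1,3.11,2.03,0,0,0,0],[1,3.11,2.03,0,0,0,0],[1,3.11,2.03,0,0,0,0],[1,3.11,2.03,0,0,0,0],[1,3.11,2.03,0,0,0,0],[1,3.11,2.03,0,0,0,0],[1,3.11,2.03,0,0,0,0]]'
python3 - <<'E'
from h import *
p=snapshot("wrist");save(p,"w1.png",s=1.5)
R=np.array(p["R"]);print(-R.T@np.array(p["t"]).ravel(), R[2])
for n in ["bolt_a_centre","ball_bearing_centre","bearing_tray","wedge_tray"]:
    print(n,[(np.round(d["location"]).tolist(),round(d["conf"],2),np.round(proj(p,d["location"])).tolist()) for d in place_of(p,n)])
s=sense();print(s["tool_pos"],s["tcp_rot"],s["joint_pos"])
E
```

```text
time: 1.92
tool_pos: [176.1, -573.6, 248.3]
tcp_rot: [180.0, 0.0, 90.3]
ft_force: [0.5, 0.2, -0.4]
finger_gap: 85.2
grip_force: 0.0
time: 2.92
tool_pos: [420.4, -198.7, 248.6]
tcp_rot: [180.0, 0.0, 90.0]
ft_force: [1.1, -0.1, 0.2]
finger_gap: 84.8
grip_force: 0.0
[ 420.2036242  -115.24665532  373.82023133] [ 0.00170894 -0.32337287 -0.94627008]
bolt_a_centre [([431.0, -130.0, 2.0], 0.95, [264.0, 93.0])]
ball_bearing_centre [([450.0, -259.0, 7.0], 0.81, [280.0, 208.0]), ([435.0, -130.0, 1.0], 0.2, [268.0, 93.0])]
bearing_tray [([632.0, -226.0, -0.0], 0.57, [436.0, 179.0])]
wedge_tray []
[ 419.56810492 -200.56880196  248.35055591] [-1.79990230e+02  3.12291853e-02  9.00598353e+01] [-3.18465848e+01 -1.39249100e+01  1.05854873e+02 -3.16926313e-02
  8.80618255e+01 -3.19053478e+01]
```

View pics/w1.png

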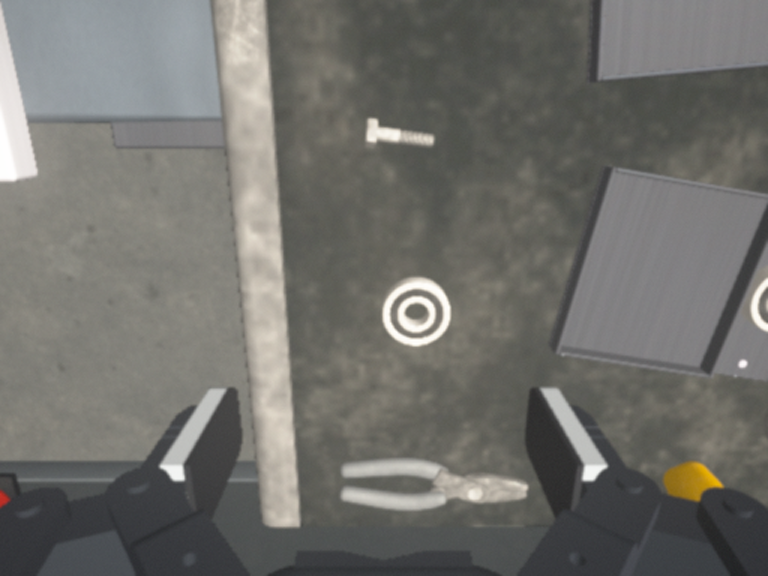

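Wrist view (384x512 pixels): bolt at (268,88) with its head to the left, bearing (278,208), bearing tray on the right with its front edge from (406,112) to (373,234), pliers below at (290,322). Now I triangulate the parts and fit the trays.

```bash
cat >> h.py <<'E'
def cen(p,q,near=None,k=0):
    r=[]
    for d in trace(p,q):
        ys,xs=np.nonzero(d["pixels"])
        if len(xs)<5: continue
        r.append((np.array([xs.mean(),ys.mean()]),len(xs),d["conf"],d["pixels"]))
    if near is not None: r.sort(key=lambda e:np.linalg.norm(e[0]-near))
    return r
def rect(p,m,z):
    ys,xs=np.nonzero(m)
    c,_=cv2.findContours(m.astype(np.uint8),cv2.RETR_EXTERNAL,cv2.CHAIN_APPROX_NONE)
    c=max(c,key=cv2.contourArea)[:,0]
    W=np.array([ray(p,q,z)[:2] for q in c],np.float32)
    return cv2.minAreaRect(W)
E
python3 - <<'E'
from h import *
w=snapshot("wrist");a=snapshot("top")
for n,X in [("ball_bearing_centre",[450,-260,7]),("bolt_a_centre",[431,-130,7])]:
    cs=[]
    for p in (w,a):
        r=cen(p,n,proj(p,X)); cs.append(r[0][0]); print(n,r[0][:3],rect(p,r[0][3],7))
    print("tri",tri([w,a],cs),[ray(p,c,7) for p,c in zip((w,a),cs)])
for n,X in [("bolt_tray",[623,253,0]),("wedge_tray",[619,-17,0]),("bearing_tray",[631,-230,0])]:
    r=cen(a,n,proj(a,X))[0]; print(n,r[1:3],rect(a,r[3],12))
r=cen(w,"bearing_tray",proj(w,[631,-230,0]))
print([e[:3] for e in r])
for uv in [(406,112),(373,234)]: print(ray(w,uv,18))
E
```

```text
ball_bearing_centre (array([278.12084806, 205.37031802]), 1415, 0.81) ((446.6460876464844, -258.80810546875), (49.36445999145508, 56.87813186645508), 2.519444704055786)Traceback (most recent call last):
  File "<stdin>", line 6, in <module>
IndexError: list index out of range
```

```bash
python3 - <<'E'
from h import *
w=snapshot("wrist");a=snapshot("top");b=snapshot("scene")
for n,X in [("ball_bearing_centre",[450,-260,7]),("bolt_a_centre",[431,-130,7]),("bolt_a_centre",[447,17,7]),("wedge_a_centre",[440,142,7]),("wedge_b_centre",[426,260,6])]:
    cs=[];ps=[]
    for k,p in zip("wab",(w,a,b)):
        r=[e for e in cen(p,n,proj(p,X)) if np.linalg.norm(e[0]-proj(p,X))<15]
        if r: ps.append(p);cs.append(r[0][0]); q=rect(p,r[0][3],7); print(k,n,r[0][0].round(1),r[0][1],ray(p,r[0][0],7).round(1),np.round(q[0]),np.round(q[1]),round(q[2],1))
    if len(ps)>1: print("tri",tri(ps,cs).round(1))
for n,X in [("bolt_tray",[623,253,0]),("wedge_tray",[619,-17,0]),("bearing_tray",[631,-230,0])]:
  for k,p in zip("wab",(w,a,b)):
    r=cen(p,n,proj(p,X))
    if r: print(k,n,r[0][:3],rect(p,r[0][3],12))
for uv in [(406,112),(373,234)]: print(ray(w,uv,18))
E
```

```text
w ball_bearing_centre [278.6 204.7] 1515 [ 446.7 -258.1    7. ] [ 447. -259.] [52. 57.] 0.0
w bolt_a_centre [263.5  87.5] 456 [ 428.1 -126.9    7. ] [ 432. -125.] [18. 46.] 89.9
b bolt_a_centre [300.6 188.8] 39 [ 425.1 -124.9    7. ] [ 427. -127.] [15. 46.] 79.1
tri [ 427.9 -127.2    3.9]
a bolt_a_centre [256.1 220.3] 44 [440.1  17.1   7. ] [441.  17.] [11. 38.] 81.5
a wedge_a_centre [216.6 223. ] 53 [434.5 139.9   7. ] [437. 140.] [48. 13.] 28.2
b wedge_a_centre [224.1 224.8] 147 [437.3 142.8   7. ] [438. 144.] [57. 27.] 35.2
tri [435.6 141.5   7.4]
a wedge_b_centre [177.6 227.3] 122 [423.9 260.6   7. ] [426. 261.] [59. 20.] 18.2
b wedge_b_centre [188.4 249.2] 189 [419.8 261.9   7. ] [423. 261.] [68. 27.] 14.0
tri [423.9 261.    2.4]
a bolt_tray (array([180.67608286, 157.01506591]), 2655, 0.89) ((645.931640625, 251.79029846191406), (147.566650390625, 187.06365966796875), 88.30659484863281)
b bolt_tray (array([154.44291092, 200.7076537 ]), 2391, 0.85) ((641.1988525390625, 252.46963500976562), (150.6849822998047, 201.13604736328125), 87.05776977539062)
w wedge_tray (array([450.1993859
[... 354 characters left out ...]
0, 0.68) ((639.8095092773438, -8.076492309570312), (204.43556213378906, 162.11880493164062), 4.754770755767822)
w bearing_tray (array([446.94811264, 182.29414978]), 16478, 0.7) ((651.7467651367188, -233.6789093017578), (148.65032958984375, 181.35153198242188), 80.87898254394531)
a bearing_tray (array([334.05040536, 149.90835389]), 2837, 0.67) ((657.4279174804688, -235.50885009765625), (155.2715606689453, 197.69070434570312), 80.9155502319336)
b bearing_tray (array([280.01885475, 143.56215084]), 1432, 0.92) ((650.525634765625, -230.3549041748047), (163.68060302734375, 210.7586669921875), 81.69770050048828)
[ 576.02868173 -151.15285162   18.        ]
[ 557.43630242 -290.92462499   18.        ]
```

```bash
python3 -m handwheel '[[1,-1.18,0.58,2.5,0,0,0],[1,-1.18,0.58,2.5,0,0,0],[1,-1.18,0.58,2.5,0,0,0],[1,-1.18,0.58,2.5,0,0,0],[1,-1.18,0.58,2.5,0,0,0],[1,0,0,0,0,0,0]]'
python3 - <<'E'
from h import *
p=snapshot("wrist");save(p,"w2.png",s=1.0)
print([(np.round(d["location"],1).tolist(),round(d["conf"],2)) for d in place_of(p,"ball_bearing_centre")])
r=cen(p,"ball_bearing_centre")
for e in r: print(e[:3],ray(p,e[0],7.5))
s=sense();print(s["tool_pos"],s["tcp_rot"],proj(p,[448.5,-260,7.5]))
E
```

```text
time: 5.22
tool_pos: [446.3, -258.9, 117.6]
tcp_rot: [-179.6, -0.2, 89.9]
ft_force: [-0.4, 0.5, -0.8]
finger_gap: 85.3
grip_force: 0.0
[([445.7, -256.9, 7.1], 0.62)]
(array([256.27847426, 196.05814884]), 3749, 0.77) [ 446.50855439 -257.94818166    7.5       ]
[ 448.70118743 -259.22526137  124.00704985] [-1.79992536e+02 -1.68856539e-02  8.99881236e+01] [258.93761066 198.65197397]
```

View pics/w2.png

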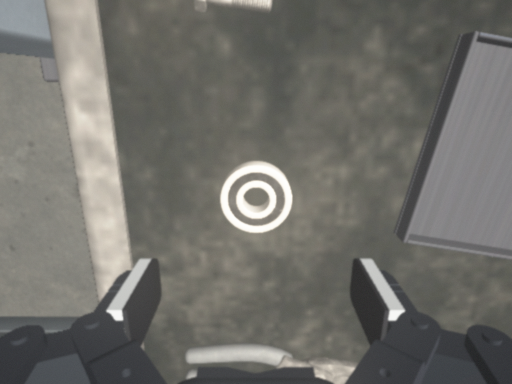

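The bearing is at (256,198), almost centred between the fingers, with nothing else nearby. I descend and grip.

```bash
python3 -m handwheel '[[1,0,-0.1,2.5,0,0,0],[1,0,-0.1,2.5,0,0,0],[1,0,0,2,0,0,0],[1,0,0,1.5,0,0,0],[1,0,0,1,0,0,0],[1,0,0,0.7,0,0,0],[1,0,0,0.2,0,0,0],[1,0,0,0,0,0,0],[1,0,0,0,0,0,0]]' 60
python3 -m handwheel '[[-1,0,0,0,0,0,0],[-1,0,0,0,0,0,0],[-1,0,0,0,0,0,0],[-1,0,0,0,0,0,0],[-1,0,0,0,0,0,0],[-1,0,0,0,0,0,0],[-1,0,0,0,0,0,0],[-1,0,0,0,0,0,0]]' 60
```

```text
time: 6.12
tool_pos: [447.5, -259.9, 20.6]
tcp_rot: [179.9, 0.1, 90.0]
ft_force: [0.8, -0.1, 0.6]
finger_gap: 85.6
grip_force: 0.0
time: 6.78
tool_pos: [447.4, -259.9, 20.6]
tcp_rot: [179.9, 0.0, 90.0]
ft_force: [-1.4, 1.2, 8.3]
finger_gap: 48.0
grip_force: 61.3
```

```bash
python3 -m handwheel '[[-1,0,0,-0.5,0,0,0],[-1,0,0,-1,0,0,0],[-1,0,0,-2,0,0,0],[-1,0,0,-2,0,0,0],[-1,0,0,0,0,0,0],[-1,0,0,0,0,0,0]]'
python3 - <<'E'
from h import *
p=snapshot("wrist");save(p,"w3.png",s=1.0)
E
```

```text
time: 7.28
tool_pos: [447.8, -260.2, 76.0]
tcp_rot: [179.8, 0.1, 90.0]
ft_force: [-0.2, -0.7, -1.9]
finger_gap: 48.5
grip_force: 62.4
```

View pics/w3.png

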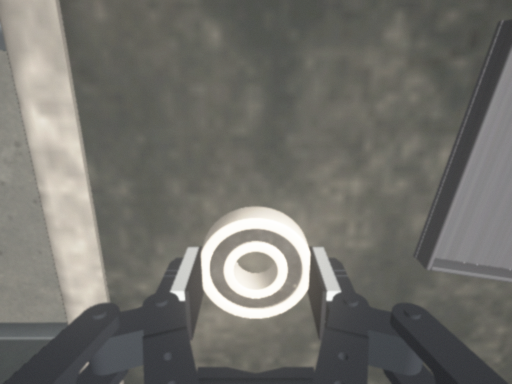

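The bearing is held level in the fingers at (255,262). I carry it over the bearing tray and turn to the tray's heading (about -8°).

```bash
python3 -m handwheel '[[-1,0.5,3.05,0,0,0,0],[-1,0.5,3.05,0,0,0,0],[-1,0.5,3.05,0,0,0,0],[-1,0.5,3.05,0,0,0,0],[-1,0.5,3.05,0,0,0,0],[-1,0.5,3.05,0,0,0,0],[-1,0,0,0,0,0,0.07],[-1,0,0,0,0,0,0.07],[-1,0,0,0,0,0,0],[-1,0,0,0,0,0,0]]'
python3 - <<'E'
from h import *
p=snapshot("wrist");save(p,"w4.png",s=1.0)
print(sense()["tool_pos"],proj(p,[631,-229.5,3]))
for n in ["bearing_tray","ball_bearing_centre"]:
    print(n,[(np.round(d["location"]).tolist(),round(d["conf"],2)) for d in place_of(p,n)])
E
```

```text
time: 8.17
tool_pos: [628.6, -228.9, 72.3]
tcp_rot: [-179.8, -0.0, 82.1]
ft_force: [-0.9, -0.1, -1.3]
finger_gap: 48.3
grip_force: 62.6
[ 628.70043257 -229.10474303   72.86373383] [259.27036512 218.80236831]
bearing_tray [([631.0, -229.0, 0.0], 0.82), ([632.0, -228.0, 59.0], 0.72)]
ball_bearing_centre [([632.0, -228.0, 62.0], 0.75)]
```

View pics/w4.png

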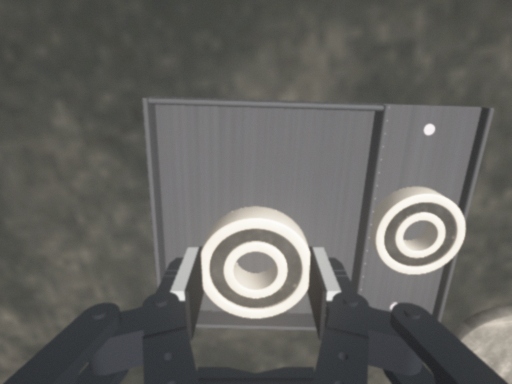

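The bearing sits well inside the tray outline (tray (150..380, 100..325)). I lower it.

```bash
python3 -m handwheel '[[-1,0,0,2,0,0,0],[-1,0,0,1.5,0,0,0],[-1,0,0,0.8,0,0,0],[-1,0,0,0.4,0,0,0],[-1,0,0,0.1,0,0,0],[-1,0,0,0,0,0,0],[-1,0,0,0,0,0,0]]'
```

```text
time: 8.9
tool_pos: [630.2, -229.6, 27.1]
tcp_rot: [179.9, 0.0, 82.0]
ft_force: [-0.1, 0.1, -0.6]
finger_gap: 48.0
grip_force: 62.6
```

```bash
python3 -m handwheel '[[-1,0,0,0.2,0,0,0],[-1,0,0,0.1,0,0,0],[-1,0,0,0,0,0,0]]'
```

```text
time: 9.15
tool_pos: [630.1, -229.6, 23.8]
tcp_rot: [179.9, 0.0, 82.0]
ft_force: [0.8, -0.3, -1.2]
finger_gap: 48.2
grip_force: 62.6
```

```bash
python3 -m handwheel '[[0.65,0,0,0,0,0,0],[0.65,0,0,0,0,0,0],[0.65,0,0,0,0,0,0],[0.65,0,0,0,0,0,0],[0.65,0,0,-1,0,0,0],[0.65,0,0,-2,0,0,0],[0.65,0,0,-3,0,0,0],[0.65,0,0,-4,0,0,0]]'
python3 -m handwheel '[[0,0,0,0,0,0,0.12],[0,0,0,0,0,0,0.12],[0,0,0,0,0,0,0.12],[0,0,0,0,0,0,0.12],[0,0,0,0,0,0,0.12],[0,0,0,0,0,0,0.12],[0,0,0,0,0,0,0.12],[0,0,0,0,0,0,0.12],[0,0,0,0,0,0,0.12],[0,0,0,0,0,0,0.12],[0,0,0,0,0,0,0.12],[0,0,0,0,0,0,0.12]]'
python3 -m handwheel '[[0,0,0,0,0,0,0.12],[0,-3.5,-1.2,0,0,0,0],[0,-3.5,-1.2,0,0,0,0],[0,-3.5,-1.2,0,0,0,0],[0,-3.5,-1.2,0,0,0,0],[0,-3.5,-1.2,0,0,0,0],[0,-3.5,-1.2,0,0,0,0],[0,0,0,0,0,0,0],[0,0,0,0,0,0,0]]'
cat > look.py <<'E'
import sys
from h import *
# look.py pic query X Y z : near
p=snapshot("wrist")
if sys.argv[1]!="-": save(p,sys.argv[1]+".png")
q=sys.argv[2];X=np.array([float(v) for v in sys.argv[3:6]])
for d in place_of(p,q): print("place",np.round(d["location"],1),round(d["conf"],2))
for e in cen(p,q,proj(p,X))[:2]:
    r=rect(p,e[3],X[2]);print("mask",e[0].round(1),e[1],ray(p,e[0],X[2]).round(1),"rect",np.round(r[0],1),np.round(r[1],1),round(r[2],1),"edge dirs",[round(v,1) for v in [r[2],r[2]-90]])
s=sense();print("tool",np.round(s["tool_pos"],1),np.round(s["tcp_rot"],1),"j",np.round(s["joint_pos"],0),"t",s["time"])
E
python3 look.py w5 bolt_a_centre 431 -130 6.5
```

```text
time: 9.82
tool_pos: [627.5, -228.4, 121.4]
tcp_rot: [-179.7, -0.1, 82.0]
ft_force: [0.5, -0.4, -0.4]
finger_gap: 70.3
grip_force: 0.0
time: 10.82
tool_pos: [629.8, -229.4, 124.3]
tcp_rot: [180.0, -0.0, -0.9]
ft_force: [-0.7, 0.6, -0.3]
finger_gap: 43.0
grip_force: 0.0
time: 11.57
tool_pos: [429.0, -130.0, 123.5]
tcp_rot: [180.0, -0.0, -7.4]
ft_force: [0.7, 0.4, 0.9]
finger_gap: 42.7
grip_force: 0.0
place [ 433.6 -130.     5.1] 0.93
mask [252.  194.4] 869 [ 428.7 -127.3    6.5] rect [ 430.9 -125.1] [18.7 51. ] 89.7 edge dirs [89.7, -0.3]
tool [ 432.3 -131.7  124.8] [179.9  -0.2  -7.4] j [-23. -11. 116.  -0.  74.  74.] t 11.7167
```

View pics/w5.png

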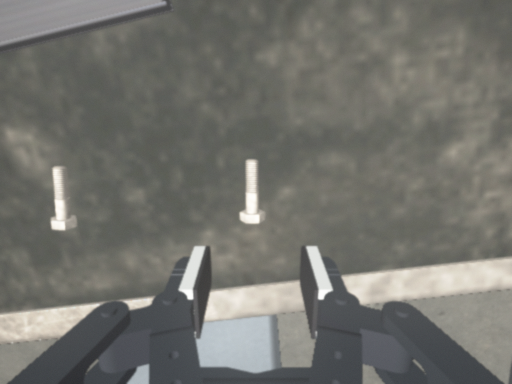

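The bolt runs from (251,159) to its head at (252,218), lined up between the fingers. The other bolt is at (61,198). I descend and grip.

```bash
python3 -m handwheel '[[0,0.1,-0.1,2.5,0,0,0],[0,0,-0.1,2.5,0,0,0],[0,0,0,2.2,0,0,0],[0,0,0,1.5,0,0,0],[0,0,0,1,0,0,0],[0,0,0,0.6,0,0,0],[0,0,0,0.1,0,0,0],[0,0,0,0,0,0,0],[0,0,0,0,0,0,0]]' 60
python3 -m handwheel '[[-1,0,0,0,0,0,0],[-1,0,0,0,0,0,0],[-1,0,0,0,0,0,0],[-1,0,0,0,0,0,0],[-1,0,0,0,0,0,0],[-1,0,0,0,0,0,0],[-1,0,0,0,0,0,0]]' 60
```

```text
time: 12.47
tool_pos: [433.0, -129.6, 20.3]
tcp_rot: [180.0, -0.1, -7.4]
ft_force: [-0.1, -0.3, -0.3]
finger_gap: 42.8
grip_force: 0.0
time: 13.05
tool_pos: [432.6, -129.4, 20.0]
tcp_rot: [180.0, -0.1, -7.4]
ft_force: [-0.1, 0.2, 6.0]
finger_gap: 7.0
grip_force: 58.9
```

```bash
python3 -m handwheel '[[-1,0,0,-0.5,0,0,0],[-1,0,0,-1.5,0,0,0],[-1,0,0,-2.5,0,0,0],[-1,0,0,-2.5,0,0,0],[-1,0,0,0,0,0,-0.12],[-1,0,0,0,0,0,-0.12],[-1,0,0,0,0,0,-0.12],[-1,0,0,0,0,0,-0.12],[-1,0,0,0,0,0,-0.12],[-1,0,0,0,0,0,-0.12],[-1,0,0,0,0,0,-0.12]]'
python3 -m handwheel '[[-1,0,0,0,0,0,-0.12],[-1,0,0,0,0,0,-0.12],[-1,0,0,0,0,0,-0.12],[-1,0,0,0,0,0,-0.12],[-1,0,0,0,0,0,-0.12],[-1,0,0,0,0,0,-0.12],[-1,0,0,0,0,0,-0.105],[-1,0,0,0,0,0,0]]'
python3 -m handwheel '[[-1,2.96,1.48,0,0,0,0],[-1,2.96,1.48,0,0,0,0],[-1,2.96,1.48,0,0,0,0],[-1,2.96,1.48,0,0,0,0],[-1,2.96,1.48,0,0,0,0],[-1,2.96,1.48,0,0,0,0],[-1,2.96,1.48,0,0,0,0],[-1,2.96,1.48,0,0,0,0],[-1,2.96,1.48,0,0,0,0],[-1,2.96,1.48,0,0,0,0],[-1,2.96,1.48,0,0,0,0],[-1,2.96,1.48,0,0,0,0]]'
python3 -m handwheel '[[-1,0,0,0,0,0,0],[-1,0,0,0,0,0,0]]'
python3 look.py w6 bolt_tray 622 254 10
```

```text
time: 13.97
tool_pos: [431.7, -129.0, 89.3]
tcp_rot: [-180.0, 0.0, 41.1]
ft_force: [0.2, 0.9, 1.0]
finger_gap: 6.7
grip_force: 58.7
time: 14.63
tool_pos: [431.7, -128.9, 89.3]
tcp_rot: [-180.0, -0.0, 88.3]
ft_force: [-0.3, 0.4, -0.3]
finger_gap: 7.1
grip_force: 58.7
time: 15.63
tool_pos: [622.1, 221.3, 89.0]
tcp_rot: [-180.0, 0.0, 87.8]
ft_force: [0.5, -0.7, 0.1]
finger_gap: 6.8
grip_force: 58.7
time: 15.8
tool_pos: [621.8, 221.3, 88.5]
tcp_rot: [-179.9, 0.0, 87.9]
ft_force: [-0.2, -0.4, -0.4]
finger_gap: 7.0
grip_force: 58.8
tool [621.3 218.8  89. ] [-179.9    0.    87.9] j [15. 23. 84. -0. 73. 17.] t 15.95
```

View pics/w6.png

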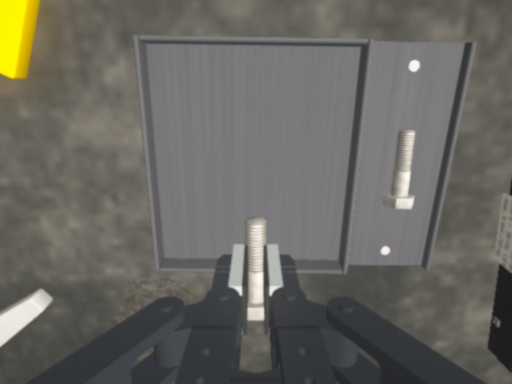

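```bash
python3 - <<'E'
from h import *
p=snapshot("wrist")
for uv in [(157,270),(136,37),(370,40),(346,272)]: print(ray(p,uv,18).round(1))
E
```

```text
[553.9 182.7  18. ]
[561.4 325.6  18. ]
[686.7 319.5  18. ]
[681.2 176.5  18. ]
```

The tray's inner corners are (157,268), (136,38), (368,40) and (346,268), so its centre is about (621,251). The bolt's landing point at y≈219 is fine. I lower it.

```bash
python3 -m handwheel '[[-1,0,0,2,0,0,0],[-1,0,0,2,0,0,0],[-1,0,0,1.2,0,0,0],[-1,0,0,0.7,0,0,0],[-1,0,0,0.4,0,0,0],[-1,0,0,0.2,0,0,0],[-1,0,0,0,0,0,0],[-1,0,0,0,0,0,0]]'
```

```text
time: 16.67
tool_pos: [622.6, 219.8, 25.3]
tcp_rot: [179.9, -0.0, 88.0]
ft_force: [1.3, -0.9, -0.9]
finger_gap: 6.9
grip_force: 58.8
```

```bash
python3 -m handwheel '[[-1,0,0,0.1,0,0,0],[-1,0,0,0.1,0,0,0],[0,0,0,0,0,0,0],[0,0,0,0,0,0,0],[0,0,0,0,0,0,0],[0,0,0,0,0,0,0],[0,0,0,-1,0,0,0],[0,0,0,-2,0,0,0],[0,0,0,-3.5,0,0,0],[0,0,0,-3.5,0,0,0]]'
python3 -m handwheel '[[0,0,0,0,0,0,0.12],[0,0,0,0,0,0,0.12],[0,0,0,0,0,0,0.12],[0,0,0,0,0,0,0.12],[0,0,0,0,0,0,0.12],[0,0,0,0,0,0,0.12],[0,0,0,0,0,0,0.12],[0,0,0,0,0,0,0.12],[0,0,0,0,0,0,0.12],[0,0,0,0,0,0,0.12],[0,0,0,0,0,0,0.12],[0,0,0,0,0,0,0.12]]'
python3 -m handwheel '[[0,0,0,0,0,0,0.12],[0,0,0,0,0,0,0.12],[0,-1.86,2.82,0,0,0,0],[0,-1.86,2.82,0,0,0,0],[0,-1.86,2.82,0,0,0,0],[0,-1.86,2.82,0,0,0,0],[0,-1.86,2.82,0,0,0,0],[0,-1.86,2.82,0,0,0,0],[0,-1.86,2.82,0,0,0,0],[0,-1.86,2.82,0,0,0,0],[0,0,0,0,0,0,0],[0,0,0,0,0,0,0]]'
python3 look.py w7 bolt_b_centre 444 17 6.5
```

```text
time: 17.5
tool_pos: [620.5, 219.3, 122.4]
tcp_rot: [-179.8, 0.1, 88.0]
ft_force: [0.1, 1.0, 1.2]
finger_gap: 42.6
grip_force: 0.0
time: 18.5
tool_pos: [622.0, 219.7, 123.2]
tcp_rot: [-180.0, -0.0, 5.2]
ft_force: [0.4, -0.3, 0.4]
finger_gap: 42.4
grip_force: 0.0
time: 19.5
tool_pos: [441.7, 16.8, 123.1]
tcp_rot: [-180.0, -0.1, -8.4]
ft_force: [0.4, -0.3, 0.5]
finger_gap: 42.5
grip_force: 0.0
place [446.2  15.8   8.5] 0.72
mask [253.1 192.6] 943 [443.   18.4   6.5] rect [444.8  19.1] [18.8 50.6] 81.6 edge dirs [81.6, -8.4]
tool [443.2  18.2 123.2] [-1.8e+02 -1.0e-01 -8.3e+00] j [ -4. -12. 118.   0.  74.  94.] t 19.65
```

View pics/w7.png

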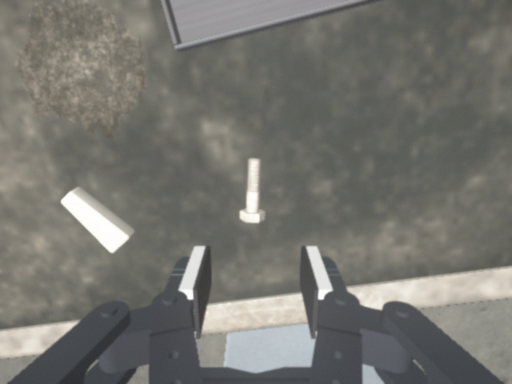

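Bolt B at (253,158) to (252,216) is centred and aligned. The wedge lies at (97,219). I descend and grip.

```bash
python3 -m handwheel '[[0,0.2,0,2.5,0,0,0.03],[0,0.1,0,2.5,0,0,0],[0,0,0,2.2,0,0,0],[0,0,0,1.5,0,0,0],[0,0,0,1,0,0,0],[0,0,0,0.5,0,0,0],[0,0,0,0.1,0,0,0],[0,0,0,0,0,0,0],[0,0,0,0,0,0,0]]' 60
python3 -m handwheel '[[-1,0,0,0,0,0,0],[-1,0,0,0,0,0,0],[-1,0,0,0,0,0,0],[-1,0,0,0,0,0,0],[-1,0,0,0,0,0,0],[-1,0,0,0,0,0,0],[-1,0,0,0,0,0,0]]' 60
```

```text
time: 20.4
tool_pos: [446.2, 17.4, 20.4]
tcp_rot: [-180.0, -0.1, -10.0]
ft_force: [-0.3, -0.0, 0.1]
finger_gap: 42.6
grip_force: 0.0
time: 20.98
tool_pos: [445.8, 17.3, 20.0]
tcp_rot: [-180.0, -0.1, -10.0]
ft_force: [-0.7, 0.1, 6.0]
finger_gap: 7.2
grip_force: 58.9
```

```bash
python3 -m handwheel '[[-1,0,0,-0.5,0,0,0],[-1,0,0,-1.5,0,0,0],[-1,0,0,-2.5,0,0,0],[-1,0,0,-2.5,0,0,0],[-1,0,0,0,0,0,-0.12],[-1,0,0,0,0,0,-0.12],[-1,0,0,0,0,0,-0.12],[-1,0,0,0,0,0,-0.12],[-1,0,0,0,0,0,-0.12],[-1,0,0,0,0,0,-0.12],[-1,0,0,0,0,0,-0.12]]'
python3 -m handwheel '[[-1,0,0,0,0,0,-0.12],[-1,0,0,0,0,0,-0.12],[-1,0,0,0,0,0,-0.12],[-1,0,0,0,0,0,-0.12],[-1,0,0,0,0,0,-0.12],[-1,0,0,0,0,0,-0.12],[-1,0,0,0,0,0,-0.12],[-1,0,0,0,0,0,-0.03]]'
python3 -m handwheel '[[-1,3.43,2.09,0,0,0,0],[-1,3.43,2.09,0,0,0,0],[-1,3.43,2.09,0,0,0,0],[-1,3.43,2.09,0,0,0,0],[-1,3.43,2.09,0,0,0,0],[-1,3.43,2.09,0,0,0,0],[-1,3.43,2.09,0,0,0,0],[-1,3.43,2.09,0,0,0,0],[-1,0,0,0,0,0,0],[-1,0,0,0,0,0,0],[-1,0,0,0,0,0,0]]'
python3 look.py w8 bolt_tray 622 254 10
```

```text
time: 21.9
tool_pos: [444.9, 17.4, 89.3]
tcp_rot: [-180.0, 0.0, 38.5]
ft_force: [0.0, -0.7, -0.5]
finger_gap: 7.4
grip_force: 58.7
time: 22.57
tool_pos: [444.9, 17.4, 89.3]
tcp_rot: [-180.0, -0.0, 88.4]
ft_force: [0.6, -0.1, 0.0]
finger_gap: 7.1
grip_force: 58.7
time: 23.48
tool_pos: [621.2, 285.5, 88.4]
tcp_rot: [-179.9, 0.1, 88.0]
ft_force: [0.1, -0.5, -1.1]
finger_gap: 6.8
grip_force: 58.8
place [6.191e+02 2.516e+02 6.000e-01] 0.69
mask [308.3 221. ] 40233 [656.1 278.4  10. ] rect [650.1 255.8] [143.1 192.7] 86.8 edge dirs [86.8, -3.2]
tool [621.6 284.6  89.8] [180.    0.   87.9] j [20. 27. 79. -0. 74. 22.] t 23.6333
```

View pics/w8.png

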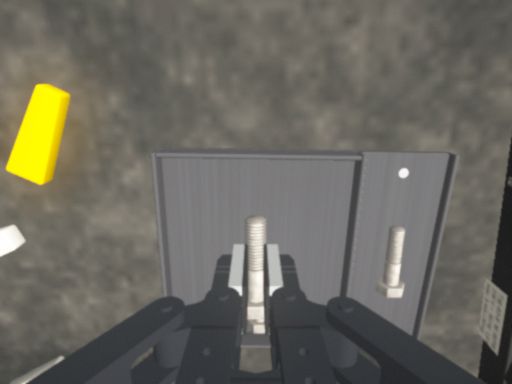

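The bolt is well inside the far half of the tray (well's top wall at row 155). I lower and release it.

```bash
python3 -m handwheel '[[-1,0,0,2,0,0,0],[-1,0,0,2,0,0,0],[-1,0,0,1.2,0,0,0],[-1,0,0,0.7,0,0,0],[-1,0,0,0.4,0,0,0],[-1,0,0,0.2,0,0,0],[-1,0,0,0.1,0,0,0],[-1,0,0,0.1,0,0,0],[-1,0,0,0,0,0,0],[-1,0,0,0,0,0,0]]'
python3 -m handwheel '[[0,0,0,0,0,0,0],[0,0,0,0,0,0,0],[0,0,0,0,0,0,0],[0,0,0,0,0,0,0],[0,0,0,-1,0,0,0],[0,0,0,-2,0,0,0],[0,0,0,-3.5,0,0,0],[0,0,0,-3.5,0,0,0],[0,0,0,0,0,0,0]]'
python3 - <<'E'
from h import *
p=snapshot("wrist");a=snapshot("top")
for q in (p,a): print([(np.round(d["location"]).tolist(),round(d["conf"],2)) for d in place_of(q,"bolt_a_centre")])
for e in cen(a,"bolt_a_centre"): print(e[0],ray(a,e[0],9),e[1:3])
E
```

```text
time: 24.47
tool_pos: [622.6, 286.0, 23.3]
tcp_rot: [179.9, -0.0, 88.0]
ft_force: [-0.3, 0.4, 1.5]
finger_gap: 7.1
grip_force: 58.9
time: 25.22
tool_pos: [626.4, 287.5, 132.8]
tcp_rot: [179.3, -0.3, 88.0]
ft_force: [2.2, 0.4, 2.6]
finger_gap: 42.6
grip_force: 0.0
[([622.0, 215.0, 5.0], 0.92), ([620.0, 254.0, -3.0], 0.44)]
[([622.0, 218.0, 7.0], 0.39)]
```

```bash
python3 -m handwheel '[[0.4,0,0,0,0,0,0.119],[0.4,0,0,0,0,0,0.119],[0.4,0,0,0,0,0,0.119],[0.4,0,0,0,0,0,0.119],[0.4,0,0,0,0,0,0.119],[0.4,0,0,0,0,0,0.119],[0.4,0,0,0,0,0,0.119],[0.4,0,0,0,0,0,0.119],[0.4,0,0,0,0,0,0.119],[0.4,0,0,0,0,0,0.119]]'
python3 -m handwheel '[[0.4,-3.9,-0.89,0,0,0,0],[0.4,-3.9,-0.89,0,0,0,0],[0.4,-3.9,-0.89,0,0,0,0],[0.4,-3.9,-0.89,0,0,0,0],[0.4,-3.9,-0.89,0,0,0,0],[0.4,0,0,0,0,0,0],[0.4,0,0,0,0,0,0]]'
python3 look.py w9 wedge_b_centre 424 261 10
```

```text
time: 26.3
tool_pos: [620.7, 285.3, 120.1]
tcp_rot: [180.0, 0.2, 19.5]
ft_force: [-0.2, -0.2, -0.2]
finger_gap: 59.7
grip_force: 0.0
time: 26.88
tool_pos: [419.5, 260.5, 119.8]
tcp_rot: [180.0, 0.3, 19.9]
ft_force: [0.3, 1.0, 0.4]
finger_gap: 59.9
grip_force: 0.0
place [369.1 339.5   6.1] 0.75
place [490.9 340.7   7.1] 0.66
place [427.1 263.9   6.6] 0.62
mask [256.6 186.4] 2062 [426.9 262.2  10. ] rect [427.8 262.9] [61. 23.] 19.9 edge dirs [19.9, -70.1]
mask [132.3 222.1] 2031 [367.5 341.8  10. ] rect [368.9 341.3] [23.5 65.6] 62.3 edge dirs [62.3, -27.7]
tool [424.2 261.7 122.4] [180.   -0.   19.8] j [ 26.  -3. 109.  -0.  73.  96.] t 27.0333
```

View pics/w9.png

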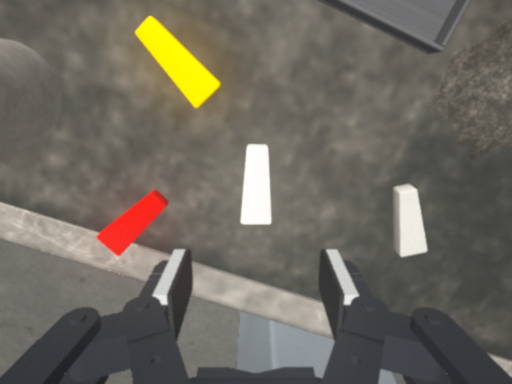

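The light-grey wedge spans (257,145) to (256,223) and is aligned; the red one (133,222) and yellow one (178,62) are the look-alikes. The second grey one is at (409,220). I descend on the grey wedge.

```bash
python3 -m handwheel '[[0.4,0.2,0,2.5,0,0,0],[0.4,0.1,0,2.5,0,0,0],[0.4,0,0,2.2,0,0,0],[0.4,0,0,1.5,0,0,0],[0.4,0,0,1,0,0,0],[0.2,0,0,0.4,0,0,0],[0.2,0,0,0.1,0,0,0],[0.2,0,0,0,0,0,0],[0.2,0,0,0,0,0,0]]' 50
python3 -m handwheel '[[-1,0,0,0,0,0,0],[-1,0,0,0,0,0,0],[-1,0,0,0,0,0,0],[-1,0,0,0,0,0,0],[-1,0,0,0,0,0,0],[-1,0,0,0,0,0,0],[-1,0,0,0,0,0,0]]' 50
```

```text
time: 27.78
tool_pos: [427.3, 263.0, 21.5]
tcp_rot: [-180.0, -0.1, 19.8]
ft_force: [0.6, -1.1, 0.4]
finger_gap: 51.4
grip_force: 0.0
time: 28.37
tool_pos: [426.9, 262.8, 21.4]
tcp_rot: [180.0, -0.1, 19.8]
ft_force: [-0.9, -0.9, 5.6]
finger_gap: 17.8
grip_force: 48.5
```

```bash
python3 -m handwheel '[[-1,0,0,-0.5,0,0,0],[-1,0,0,-1.5,0,0,0],[-1,0,0,-2.5,0,0,0],[-1,0,0,-2.5,0,0,0],[-1,0,0,0,0,0,-0.119],[-1,0,0,0,0,0,-0.119],[-1,0,0,0,0,0,-0.119],[-1,0,0,0,0,0,-0.119],[-1,0,0,0,0,0,-0.119],[-1,0,0,0,0,0,-0.119],[-1,0,0,0,0,0,-0.119]]'
python3 -m handwheel '[[-1,0,0,0,0,0,-0.119],[-1,0,0,0,0,0,-0.119],[-1,0,0,0,0,0,-0.119],[-1,0,0,0,0,0,-0.119],[-1,0,0,0,0,0,0]]'
python3 -m handwheel '[[-1,-3.26,2.1,0,0,0,0],[-1,-3.26,2.1,0,0,0,0],[-1,-3.26,2.1,0,0,0,0],[-1,-3.26,2.1,0,0,0,0],[-1,-3.26,2.1,0,0,0,0],[-1,-3.26,2.1,0,0,0,0],[-1,-3.26,2.1,0,0,0,0],[-1,-3.26,2.1,0,0,0,0],[-1,0,0,0,0,0,0],[-1,0,0,0,0,0,0],[-1,0,0,0,0,0,0]]'
python3 look.py w10 wedge_tray 620 -17 10
```

```text
time: 29.28
tool_pos: [426.1, 262.6, 90.8]
tcp_rot: [180.0, -0.0, 67.9]
ft_force: [-1.1, 0.2, -0.4]
finger_gap: 17.7
grip_force: 48.7
time: 29.7
tool_pos: [426.2, 262.6, 90.8]
tcp_rot: [180.0, -0.0, 95.1]
ft_force: [0.4, -0.7, -0.2]
finger_gap: 18.2
grip_force: 48.7
time: 30.62
tool_pos: [615.1, 16.7, 90.1]
tcp_rot: [-180.0, -0.0, 94.6]
ft_force: [-0.3, 0.3, -0.1]
finger_gap: 18.4
grip_force: 48.8
mask [311.6 219. ] 38964 [653.1  14.7  10. ] rect [648.5  -8.2] [192.4 144.4] 4.6 edge dirs [4.6, -85.4]
tool [614.7  17.9  90.3] [-180.    -0.    94.8] j [-3. 17. 91.  0. 72. -8.] t 30.7667
```

View pics/w10.png

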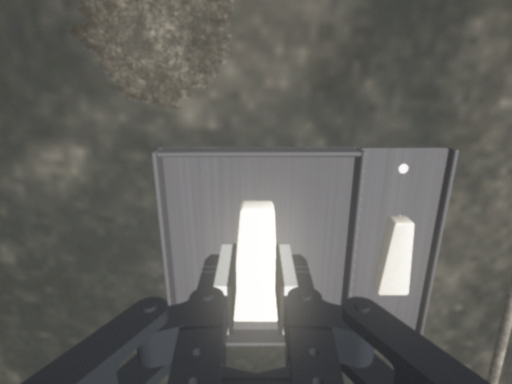

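The tray is aligned in the picture, and the wedge is over its far half (top wall at row 153). I lower and release it.

```bash
python3 -m handwheel '[[-1,0,0,2,0,0,0],[-1,0,0,2,0,0,0],[-1,0,0,1.2,0,0,0],[-1,0,0,0.7,0,0,0],[-1,0,0,0.4,0,0,0],[-1,0,0,0.2,0,0,0],[-1,0,0,0.1,0,0,0],[-1,0,0,0,0,0,0],[-1,0,0,0,0,0,0]]'
```

```text
time: 31.52
tool_pos: [616.1, 16.7, 25.3]
tcp_rot: [179.9, 0.0, 94.8]
ft_force: [0.0, 0.8, 0.6]
finger_gap: 18.2
grip_force: 48.8
```

```bash
python3 -m handwheel '[[-1,0,0,0.1,0,0,0],[-1,0,0,0,0,0,0],[0.2,0,0,0,0,0,0],[0.2,0,0,0,0,0,0],[0.2,0,0,0,0,0,0],[0.2,0,0,0,0,0,0],[0.2,0,0,-1,0,0,0],[0.2,0,0,-2,0,0,0],[0.2,0,0,-3.5,0,0,0],[0.2,0,0,-3.5,0,0,0]]'
python3 -m handwheel '[[0.4,0,0,0,0,0,0.113],[0.4,0,0,0,0,0,0.113],[0.4,0,0,0,0,0,0.113],[0.4,0,0,0,0,0,0.113],[0.4,0,0,0,0,0,0.113],[0.4,0,0,0,0,0,0.113],[0.4,0,0,0,0,0,0.113],[0.4,0,0,0,0,0,0.113],[0.4,0,0,0,0,0,0.113],[0.4,0,0,0,0,0,0.113]]'
python3 -m handwheel '[[0.4,-1.54,-3.29,0,0,0,0],[0.4,-1.54,-3.29,0,0,0,0],[0.4,-1.54,-3.29,0,0,0,0],[0.4,-1.54,-3.29,0,0,0,0],[0.4,-1.54,-3.29,0,0,0,0],[0.4,-1.54,-3.29,0,0,0,0],[0.4,0,0,0,0,0,0],[0.4,0,0,0,0,0,0]]'
python3 look.py w11 wedge_a_centre 437.5 141.5 10
```

```text
time: 32.35
tool_pos: [614.0, 16.8, 123.4]
tcp_rot: [-179.8, -0.0, 94.8]
ft_force: [1.5, 0.4, 1.2]
finger_gap: 51.2
grip_force: 0.0
time: 33.18
tool_pos: [615.5, 16.7, 124.1]
tcp_rot: [180.0, -0.0, 29.7]
ft_force: [0.4, 0.8, -0.2]
finger_gap: 59.8
grip_force: 0.0
time: 33.85
tool_pos: [435.5, 142.3, 123.9]
tcp_rot: [180.0, -0.0, 30.2]
ft_force: [1.2, 0.3, 0.6]
finger_gap: 60.1
grip_force: 0.0
place [435.9 145.3   4.6] 0.71
mask [258.2 190.9] 1649 [439.6 142.1  10. ] rect [441.2 141.8] [57. 21.] 30.2 edge dirs [30.2, -59.8]
tool [437.7 141.  124.2] [ 1.8e+02 -1.0e-01  3.0e+01] j [ 11.  -9. 115.  -0.  74.  71.] t 34.0
```

View pics/w11.png

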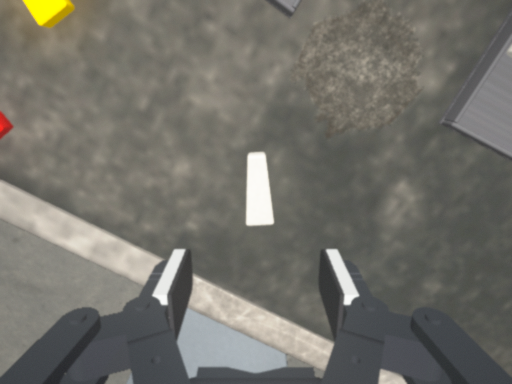

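Wedge A at (258,152) to (259,224) is centred and aligned. I grip it.

```bash
python3 -m handwheel '[[0.4,0.2,0,2.5,0,0,0],[0.4,0.1,0,2.5,0,0,0],[0.4,0,0,2.2,0,0,0],[0.4,0,0,1.5,0,0,0],[0.4,0,0,1,0,0,0],[0.2,0,0,0.5,0,0,0],[0.2,0,0,0.1,0,0,0],[0.2,0,0,0,0,0,0],[0.2,0,0,0,0,0,0]]' 50
python3 -m handwheel '[[-1,0,0,0,0,0,0],[-1,0,0,0,0,0,0],[-1,0,0,0,0,0,0],[-1,0,0,0,0,0,0],[-1,0,0,0,0,0,0],[-1,0,0,0,0,0,0],[-1,0,0,0,0,0,0]]' 50
```

```text
time: 34.75
tool_pos: [440.3, 142.8, 21.4]
tcp_rot: [180.0, -0.1, 30.1]
ft_force: [-0.5, 0.6, -0.3]
finger_gap: 51.4
grip_force: 0.0
time: 35.33
tool_pos: [439.8, 143.1, 21.3]
tcp_rot: [180.0, -0.1, 30.1]
ft_force: [-2.3, -0.0, 4.9]
finger_gap: 16.4
grip_force: 48.5
```

```bash
python3 -m handwheel '[[-1,0,0,-0.5,0,0,0],[-1,0,0,-1.5,0,0,0],[-1,0,0,-2.5,0,0,0],[-1,0,0,-2.5,0,0,0],[-1,0,0,0,0,0,-0.113],[-1,0,0,0,0,0,-0.113],[-1,0,0,0,0,0,-0.113],[-1,0,0,0,0,0,-0.113],[-1,0,0,0,0,0,-0.113],[-1,0,0,0,0,0,-0.113]]'
python3 -m handwheel '[[-1,0,0,0,0,0,-0.113],[-1,0,0,0,0,0,-0.113],[-1,0,0,0,0,0,-0.113],[-1,0,0,0,0,0,-0.113],[-1,0,0,0,0,0,0]]'
python3 -m handwheel '[[-1,-2.99,2.36,0,0,0,0],[-1,-2.99,2.36,0,0,0,0],[-1,-2.99,2.36,0,0,0,0],[-1,-2.99,2.36,0,0,0,0],[-1,-2.99,2.36,0,0,0,0],[-1,-2.99,2.36,0,0,0,0],[-1,-2.99,2.36,0,0,0,0],[-1,0,0,0,0,0,0],[-1,0,0,0,0,0,0],[-1,0,0,0,0,0,0]]'
python3 look.py w12 wedge_tray 620 -17 10
```

```text
time: 36.17
tool_pos: [439.2, 142.8, 90.8]
tcp_rot: [180.0, -0.0, 69.2]
ft_force: [1.0, 0.1, -0.3]
finger_gap: 16.4
grip_force: 48.7
time: 36.58
tool_pos: [439.2, 142.8, 90.7]
tcp_rot: [180.0, -0.0, 95.1]
ft_force: [0.2, 1.0, -2.0]
finger_gap: 16.4
grip_force: 48.7
time: 37.42
tool_pos: [620.9, -51.9, 89.9]
tcp_rot: [-179.9, -0.0, 94.6]
ft_force: [0.1, 0.4, 0.1]
finger_gap: 16.5
grip_force: 48.7
place [619.  -13.    0.7] 0.56
mask [308.4 136.4] 66960 [6.494e+02 6.000e-01 1.000e+01] rect [648.7 -13. ] [192.7 151.4] 4.7 edge dirs [4.7, -85.3]
tool [620.7 -50.9  90.5] [-180.    -0.    94.8] j [ -9.  18.  90.   0.  72. -14.] t 37.5667
```

View pics/w12.png

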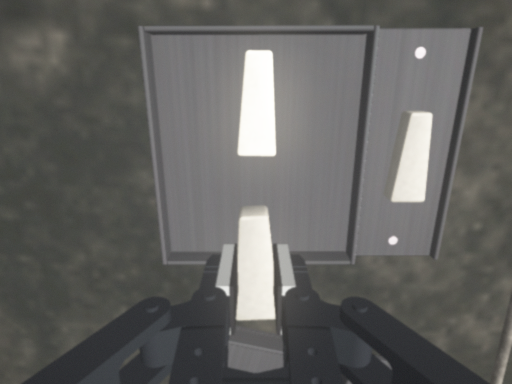

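```bash
python3 - <<'E'
from h import *
p=snapshot("wrist")
for uv,z in [((257,155),15),((258,52),15),((257,260),18),((257,30),18)]: print(uv,ray(p,uv,z).round(1))
E
```

```text
(257, 155) [618.6 -11.6  15. ]
(258, 52) [614.2  46.4  15. ]
(257, 260) [624.7 -82.4  18. ]
(257, 30) [612.7  57.   18. ]
```

The wedge tray's well spans y from about -80 to +57, with wedge B at -12 to +46. I shift 5 mm away from the near wall (row 257), then lower and release.

```bash
python3 -m handwheel '[[-1,0.5,0,0,0,0,0],[-1,0,0,2,0,0,0],[-1,0,0,2,0,0,0],[-1,0,0,1.2,0,0,0],[-1,0,0,0.7,0,0,0],[-1,0,0,0.4,0,0,0],[-1,0,0,0.2,0,0,0],[-1,0,0,0.1,0,0,0],[-1,0,0,0.05,0,0,0],[-1,0,0,0,0,0,0],[-1,0,0,0,0,0,0]]'
python3 -m handwheel '[[0.2,0,0,0,0,0,0],[0.2,0,0,0,0,0,0],[0.2,0,0,0,0,0,0],[0.2,0,0,0,0,0,0],[0.2,0,0,-1,0,0,0],[0.2,0,0,-2,0,0,0],[0.2,0,0,-3.5,0,0,0],[0.2,0,0,-3.5,0,0,0],[0.2,0,0,-3,0,0,0],[0.2,-4,-3,-3,0,0,0],[0.2,-2,-3.5,0,0,0,0],[0.2,0,0,0,0,0,0]]'
python3 -m handwheel '[[0.2,0,-4,0,0,0,0],[0.2,0,-4,0,0,0,0],[0.2,0,-2,0,0,0,0],[0.2,0,0,0,0,0,0]]'
python3 - <<'E'
from h import *
w=snapshot("wrist");a=snapshot("top");b=snapshot("scene")
save(w,"w13.png")
ca=a["image"][100:240,100:420,::-1];cb=b["image"][110:240,110:330,::-1]
A=cv2.resize(ca,(640,280),interpolation=cv2.INTER_CUBIC);B=cv2.resize(cb,(520,307),interpolation=cv2.INTER_CUBIC)
o=np.zeros((590,640,3),np.uint8);o[:280]=A;o[282:589,:520]=B
cv2.imwrite("pics/end.png",o)
for q in (w,a,b):
  for n in ["bolt_a_centre","wedge_a_centre","ball_bearing_centre"]: print(n,[(np.round(d["location"]).tolist(),round(d["conf"],2)) for d in place_of(q,n)])
print(sense()["tool_pos"],sense()["time"])
E
```

```text
time: 38.53
tool_pos: [621.5, -47.1, 24.6]
tcp_rot: [179.9, 0.0, 94.8]
ft_force: [1.0, -0.0, 1.6]
finger_gap: 16.5
grip_force: 48.7
time: 39.53
tool_pos: [565.1, -103.2, 176.7]
tcp_rot: [-179.9, 0.1, 94.7]
ft_force: [-0.7, -0.6, -0.7]
finger_gap: 51.3
grip_force: 0.0
time: 39.87
tool_pos: [465.5, -108.5, 174.8]
tcp_rot: [-179.9, -0.0, 94.8]
ft_force: [-0.8, -0.0, -0.3]
finger_gap: 51.3
grip_force: 0.0
bolt_a_centre []
wedge_a_centre [([619.0, -46.0, 10.0], 0.6)]
ball_bearing_centre [([629.0, -228.0, 11.0], 0.56)]
bolt_a_centre [([621.0, 220.0, 8.0], 0.61)]
wedge_a_centre [([622.0, -51.0, 6.0], 0.42)]
ball_bearing_centre [([633.0, -230.0, 11.0], 0.63)]
bolt_a_centre []
wedge_a_centre [([618.0, -46.0, 9.0], 0.54)]
ball_bearing_centre [([631.0, -225.0, 12.0], 0.67), ([618.0, 256.0, 1.0], 0.26)]
[ 469.26708956 -108.36413195  175.07016671] 40.4667
```

View pics/end.png

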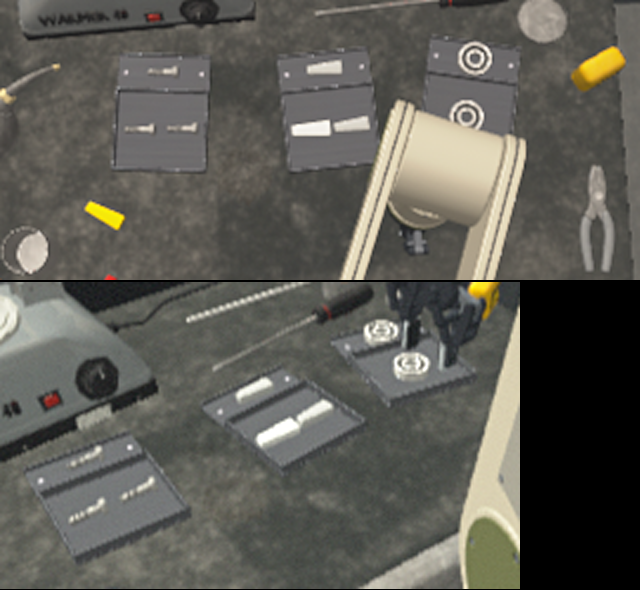

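In the combined picture both bolts lie in the left tray (140,128) and (182,127). Both wedges lie flat and apart in the middle tray (311,129) and (350,124), and the bearing is in the right tray (466,117). The arm is clear of everything.

```bash
python3 -c "
from bench import *
print(hand_in())"
```

```text
the job is handed in; nothing more can be done
None
```

I sorted all five parts into their matching trays and handed the job in at about 40 s. The final pictures showed every part in its own tray, with the pliers and cup not visibly moved; the hand-in returned no verdict.

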